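Centre the single on the record vacuum's hub and swing the suction arm in

TASK

A 7-inch single with the large hole has been laid down off-centre on the small hub of the record vacuum. With light taps, centre it on the hub, so that the thin spindle stands in the middle of the hole, without tipping, lifting or knocking the record off; then push the suction arm in over the record as far as it will go. Leave the black rocker switch off and the funnel, bottle and brush where they stand.

Things in the scene. Friction and masses are not known exactly. Their poses are not given: they have to be found in the camera images.
- record: The 7-inch single: flat black disc with a cream paper label 92 mm across, 175 mm in diameter, 2.2 mm thick, about 45 g, with a round 38 mm hole in the middle. Loose. It lies level on the rubber face of the hub and overhangs it by about 50 mm all round, so a push down on its rim tips it. A tap on the edge slides it; friction stops it at once. Origin: centre of the hole, on the underside; z up (its yaw means nothing).
- hub_top (a point): Centre of the hub's top face, on the spindle's axis and level with the underside of the record. The hub is a fixed steel turned support 76 mm across with a black rubber face, 40 mm above the aluminium deck of the vacuum unit. The bright steel spindle, 7 mm thick, rises 14 mm above this point through the hole of the record; it can be seen in the hole from above. The hub does not turn.
- unit: Fixed vacuum record cleaner: grey box 300 mm (x) by 360 mm (y) by 110 mm high with an aluminium deck on top. Origin: centre of its underside, on the table. In its own axes the hub's axis is at (0, -35) mm and the pivot of the suction arm at (95, 130) mm, so the arm is parked along the deck's +y side. Nothing else stands above the deck but the low rocker switch.
- suction_arm (a joint): Angle (rad) of the suction arm about its upright pivot: 0 swung fully out, growing as it swings in (counter-clockwise seen from above), 1.35 at the stop, where the arm points straight at the spindle and lies over the record. It starts between 0 and 0.3, clear of the record, with at least 45 mm free between the record's edge and the tube. It turns with a light friction (0.04 N m) and stays where it is left.
- tube_pivot (a point): Point on the suction arm's pivot axis, at the height of the middle of the tube. The pivot has a steel elbow 34 mm across that reaches 16 mm above this point. The arm cannot move up or down.
- tube_tip (a point): Middle of the free end of the suction arm, 156 mm from the pivot. The arm is a straight, level, square black tube 22 mm wide and 22 mm high; its underside (with felt lips 3 mm lower) is 12 mm above the top of the record. It can be pushed sideways anywhere along its length.
- rocker (a joint): Black rocker switch, 26 by 18 mm, on the deck's corner on the arm's side towards the robot: 0 is off (as it starts), 0.32 rad on. Leave it at 0.
- rocker_top (a point): Middle of the rocker's upper face, 11 mm above the deck.
- funnel_stand: Bystander: red plastic funnel seated in a tin stand, one loose piece, 90 mm across and 120 mm high, on the table on the arm's side of the unit. Origin: centre of its underside.
- bottle: Bystander: amber bottle of cleaning fluid, loose, 58 mm across and 150 mm high, on the table beside the unit. Origin: centre of its underside.
- brush: Bystander: beech record brush, loose, 135 by 36 mm and 34 mm high, long along its own x, on the table beside the unit. Origin: centre of its underside.
Not all that is in view belongs to the job. There is more than one size of the record; the one meant has the size given above.

How it is judged (in metres and radians):
On the way, in this order (a step that is already met when the one before it is completed fails the run):
1. the record lies at rest, level and centred on the hub within 4 mm, while the suction arm is still out (horizontal distance between record and hub_top below 0.004 m and angle between record's own z axis and vertical below 0.03 rad and linear speed of record below 0.01 m/s and value of joint suction_arm below 0.5 rad), for 0.3 s.
2. the suction arm has been pushed in to its stop (value of joint suction_arm above 1.28 rad), for 0.2 s.
At the end, for the whole second after the job is handed in: The record lies level and at rest on the hub, its centre within 4 mm of the spindle's axis; the suction arm is within 0.07 rad of its inner stop; the rocker switch is still off; funnel, bottle and brush are within 15 mm of where they stood (horizontal distance between record and hub_top below 0.004 m and angle between record's own z axis and vertical below 0.03 rad and z of record in the frame of hub_top between -0.002 and 0.002 m and linear speed of record below 0.01 m/s and value of joint suction_arm above 1.28 rad and velocity of joint suction_arm below 0.05 rad/s and value of joint rocker below 0.1 rad and distance of each of funnel_stand, bottle, brush from where it was at the start of the episode below 0.015 m); the robot touches nothing.
It fails at once if the record is tipped by more than 7 degrees (angle between record's own z axis and vertical above 0.12 rad).
It fails at once if the record is lifted or knocked off the hub (more than 6 mm up or down) (z of record in the frame of hub_top above 0.006 m or z of record in the frame of hub_top below -0.006 m).
It fails at once if the record is struck or pressed with more than 6 N (contact force between any of the arm, the fingers and record above 6 N).
It fails at once if the rocker switch is pressed (value of joint rocker above 0.16 rad).
It fails at once if the funnel, the bottle or the brush is moved by more than 20 mm or tipped over (distance of any of funnel_stand, bottle, brush from where it was at the start of the episode above 0.02 m or angle between any of funnel_stand, bottle, brush's own z axis and vertical above 0.35 rad).
It also fails if it takes over 54 s, if anything falls off the work surface, if the arm or the gripper's body presses on something with over 40 N, if the wrist force passes 120 N, or if a joint passes its speed limit or range.

ROBOT

A 6-joint arm with a two-finger parallel gripper is mounted at the origin on the work surface. World frame = base frame: x ahead of the robot, y to its left, z up, the work surface at z = 0. Lengths are in mm, angles in rad, forces in N, time in s.
With the tool pointing down it reaches from about 325 to 775 mm from the base axis. Payload 5.5 kg.
Tool frame: the origin (TCP) lies on the mounting face of the last link; the fingertips stand 173 mm ahead of it and the grasp point (between the pads) lies 155 mm ahead of it (nose_length is the distance from the TCP to the fingertips, in mm); z points along the fingers, y is the line along which they close (so a half turn about z gives the same grasp; the last joint's range is limited). The gripper opens to 85 mm and grips with 20 to 120 N. Pads are 22 mm wide; open, the fingers measure 114 mm over their backs; the gripper's body (76 mm by 85 mm) begins 54 mm behind the grasp point. The pads swing forward as they close: fully open they stand 13 mm farther back than shut.
Start: joints at [-1.247, 0.091, 1.231, -0, 1.82, -0.057], TCP at [222.999, -557.036, 404.675] pointing down, gripper open.
Joint ranges: [-2.87, 2.87], [-0.86, 2.18], [0.17, 2.46], [-1.51, 4.65], [0.06, 2.69], [-2.65, 2.65]. Speed limits (rad/s): [2.57, 2.57, 3.01, 3.14, 3.14, 3.14].

INTERFACE

Orientations are given as a 3x3 rotation matrix whose columns are the frame's x, y, z axes.
In Python, from workcell import * gives the robot as it stands. The module is installed in compiled form; this text tells all that it offers.
- The arm moves only by the shell command python3 -m crank 'ROWS' [OPENING] [FORCE]. ROWS is JSON, a list of rows, each an object with "dp": the shift along the tool's x, y, z in cm, a list of three; "turn": the turn about the tool's z in degrees. In form: [{"dp": [dx, dy, dz], "turn": turn}, ...]. A call has 1 to 20 rows; each row is the pose to reach, as a shift and turn from the pose commanded when the call began, along the tool's axes at that moment; what a row does not reach only later rows make up. A row lasts 1/8 s, in which the tool goes at most 62.5 mm and 10.7 degrees, less where a joint would pass 70% of its speed; a pose out of reach is approached as far as the arm can. A call with a gripper value outside its range is refused whole. OPENING is the opening, from 0 (shut) to 1 (fully open), set as the call begins (- or left out, the last holds). The fingers move at their own pace and stop on an object; FORCE is the grip in N (left out, the last holds). Time passes only in rows, so rows that repeat a pose let the fingers close. It gives the time, the measured TCP pose, the force, the opening and the grip force at its end, in the units of the state.
- get_obs(): the state, without advancing time (a new reading comes with each control period).
- read_camera(name): name is "side" or "top"; returns (picture, depth): 420x560x3 uint8, red, green, blue; 420x560 float32, mm along the optical axis (not along the pixel's ray), 0 where there is no reading.
- get_calibration(name): a dict with "fovy" (degrees; the focal length in pixels is half the picture's height over the tangent of half this angle, whatever the lens; pixels are square), "cx", "cy" (the principal point, pixels), "eye" and "rotation" of the camera in the world. Camera axes: x right, y down, z forward; pixel columns grow to the right and rows downward; lengths in mm; the calibration is good to about 2 mm. A picture is of the moment at which its call begins. get_calibration takes no time and is no camera call.
- hand_in(): hands the job in; it is judged then, once.
Trained networks look in the newest picture that a camera, given by its name, has taken for a name from the list of things; names that differ only in an ending like _2 or _b are one class to them, and where a whole thing is asked for, a point or a joint stands for the part that bears it (a point fixed in the world has none). Each returns a list of dicts, best first, with "confidence" (0 to 1); they miss things now and then, are a little off and sometimes report something else, mostly with a low value. They report only what shows in the picture. A call takes as long as a camera call. They do not tell look-alikes from the thing itself.
- spot_in(camera, label): "xy" ([column, row] in pixels, amid what is visible of it).
The state is a dict: "clock": time; "qpos": joint angles; "dq": joint speeds; "tau": joint torques, N m; "tcp_pos": TCP position; "ee_rot": TCP orientation; "force": force on the tool from outside, world axes, zero at the start; "ft_torque": the same for the moment, N m; "finger_gap": finger opening in mm; "grasp_force": force on a finger pad.
Only numpy, scipy, OpenCV 4.12 (cv2) and the standard library are available. Lean on these libraries where they do the work, as an engineer would, in place of code of your own. Each camera call takes 0.05 s, during which the arm holds its last target. There are 200 camera calls.

## Working session

There is one attempt and no reset: what is moved stays moved. The work goes in short steps, Python scripts to look and compute and a shell command to move; the robot and the scene stay as the last step left them, time stands still between calls to the robot, and variables do not carry over. Pictures are saved under pics/ and viewed, at most 10 in all, crops included, and the job is handed in when it is done.

```bash
mkdir -p pics; cat > h.py <<'E'
from workcell import *
import numpy as np, cv2
def cal(n):
    c=get_calibration(n); f=210/np.tan(np.radians(c['fovy'])/2); return c,f
def at_z(n,px,z):
    c,f=cal(n); R=np.array(c['rotation']); d=R@np.array([(px[0]-c['cx'])/f,(px[1]-c['cy'])/f,1]); e=np.array(c['eye'])
    return e+d*(z-e[2])/d[2]
def proj(n,p):
    c,f=cal(n); R=np.array(c['rotation']); q=R.T@(np.array(p)-np.array(c['eye'])); return np.array([c['cx']+f*q[0]/q[2],c['cy']+f*q[1]/q[2]])
def by_depth(n,px,dep):
    c,f=cal(n); z=dep[int(px[1]),int(px[0])]; return np.array(c['eye'])+np.array(c['rotation'])@(z*np.array([(px[0]-c['cx'])/f,(px[1]-c['cy'])/f,1]))
E
python3 - <<'E'
from h import *
np.set_printoptions(precision=2,suppress=True)
for n in("top","side"):
    im,d=read_camera(n); cv2.imwrite(f'pics/{n}0.png',im[:,:,::-1]); c,f=cal(n); print(n,c,f)
    for l in("record","unit","suction_arm","rocker","funnel_stand","bottle","brush"):
        for r in spot_in(n,l)[:3]: print(l,np.array(r['xy']),r['confidence'],by_depth(n,r['xy'],d))
o=get_obs();print(o['clock'],o['tcp_pos'],o['ee_rot'])
E
```

```text
top {'fovy': 43.94261793714048, 'cx': 279.1043653476668, 'cy': 216.13539481784392, 'eye': array([ 404.55,   68.28, 1340.94]), 'rotation': array([[-0.01, -0.99,  0.1 ],
       [-1.  ,  0.01, -0.02],
       [ 0.02, -0.1 , -0.99]])} 520.5185317554291
record [274.8  97.3] 0.68 [858.67  49.66  -1.89]
record [396.5 329. ] 0.65 [ 248.19 -252.69   -5.16]
unit [300.8 212.5] 0.9 [538.16  -6.86 108.71]
suction_arm [261.8 207.7] 0.96 [541.79  84.82 185.05]
rocker [288.7 268.7] 0.63 [405.32  24.56 118.86]
rocker [264.9 207.7] 0.16 [541.64  77.89 185.56]
funnel_stand [265.5 207.6] 0.6 [542.07  76.57 183.71]
funnel_stand [211.5 207.3] 0.55 [558.57 210.34  65.22]
bottle [418.7 155.5] 0.97 [ 676.71 -299.73   92.82]
bottle [346.1 203.4] 0.49 [ 553.51 -109.55  149.84]
brush [437. 207.] 0.94 [ 555.63 -357.5    36.22]
side {'fovy': 52.724399708682604, 'cx': 284.1477495125782, 'cy': 210.042047749551, 'eye': array([154.62, 856.11, 935.75]), 'rotation': array([[-0.91, -0.29,  0.31],
       [-0.42,  0.61, -0.67],
       [ 0.  , -0.74, -0.68]])} 423.74397077457047
record [200.1 209.5] 0.95 [832.01  48.72  -0.32]
record [397.8 202.9] 0.72 [ 255.57 -260.67   -3.77]
record [294.1 174.8] 0.55 [553.19 -72.77 148.95]
unit [290.9 210.7] 0.71 [513.57  37.23 109.36]
unit [277.6 201.7] 0.37 [529.93  89.96 180.07]
suction_arm [274.8 198.9] 0.84 [539.1   88.13 185.23]
rocker [326.8 216.9] 0.45 [408.03  27.33 118.76]
rocker [291.5 210.6] 0.29 [490.55  85.73 159.36]
funnel_stand [249.3 257.7] 0.94 [531.6  253.09 121.34]
bottle [285.4 140.9] 0.64 [ 683.08 -291.23  102.88]
0.8 [ 223.01 -557.03  404.73] [[ 0.93  0.37  0.  ]
 [ 0.37 -0.93 -0.  ]
 [-0.    0.   -1.  ]]
```

View pics/top0.png

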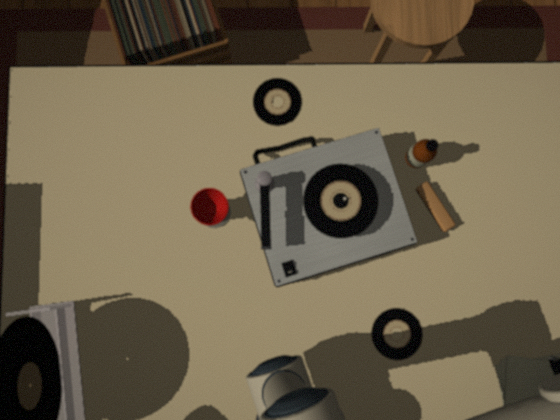

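View pics/side0.png

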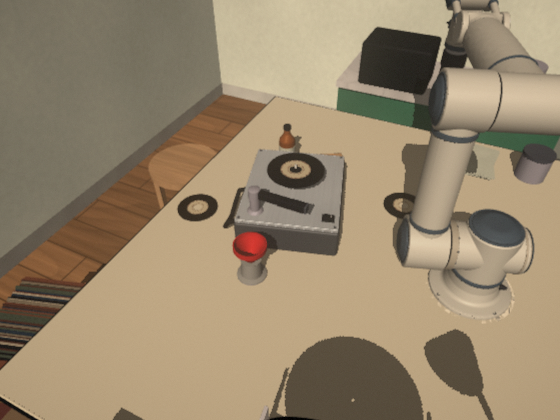

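The candidates in the top view are (341,201) on the unit, (278,101) on the table and (397,334) on the table. Only the first lies on the hub with the spindle in its hole, so I confirm it in an enlarged crop.

```bash
cat >> h.py <<'E'
def crop(n,im,x,y,w,h,s,name):
    c=im[y:y+h,x:x+w,::-1]; cv2.imwrite('pics/'+name,cv2.resize(c,None,fx=s,fy=s,interpolation=cv2.INTER_CUBIC))
def circ(n,mask,z,x0):
    """largest dark blob contour containing px x0 -> circle fit in world plane z"""
    k,lab=cv2.connectedComponents(mask.astype(np.uint8)); m=(lab==lab[x0[1],x0[0]]).astype(np.uint8)
    cs,_=cv2.findContours(m,cv2.RETR_CCOMP,cv2.CHAIN_APPROX_NONE); return cs
def fitc(P):
    A=np.c_[2*P,np.ones(len(P))]; s=np.linalg.lstsq(A,(P**2).sum(1),rcond=None)[0]; return s[:2],np.sqrt(s[2]+s[:2]@s[:2])
def rays(n,im,c0,z,rmin,rmax,sign,N=120,skip=lambda a:False):
    """radial strongest edge about world c0 in plane z; sign +1: gets brighter outward. Robust circle fit"""
    g=cv2.GaussianBlur(cv2.cvtColor(im,cv2.COLOR_RGB2GRAY).astype(np.float32),(0,0),.7)
    rr=np.arange(rmin,rmax,.25); P=[]
    for a in np.linspace(0,2*np.pi,N,endpoint=False):
        if skip(a): continue
        w=np.c_[c0[0]+rr*np.cos(a),c0[1]+rr*np.sin(a)]
        px=np.array([proj(n,[*q,z]) for q in w[[0,-1]]]); t=np.linspace(0,1,len(rr))[:,None]; px=(px[0]*(1-t)+px[1]*t).astype(np.float32)
        v=cv2.remap(g,px[:,0][None],px[:,1][None],cv2.INTER_LINEAR)[0]; d=sign*(v[8:]-v[:-8])
        i=d.argmax()
        if d[i]>8: P.append(w[i+4])
    P=np.array(P)
    for _ in range(5):
        c,r=fitc(P); e=np.abs(np.hypot(*(P-c).T)-r); P=P[e<max(2.5*np.median(e),.5)]
    return c,r,len(P),e.std()
E
python3 - <<'E'
from h import *
np.set_printoptions(precision=2,suppress=True)
im,d=read_camera("top"); c0=at_z("top",(341,201),152)[:2]
crop("top",im,235,120,190,175,4,'c1.png')
print(c0)
print('outer',rays("top",im,c0,152.2,75,100,1)); print('label',rays("top",im,c0,152.2,36,56,-1)); print('hole',rays("top",im,c0,152.2,12,26,1))
# deck corners from depth
D=np.zeros(d.shape); 
c,f=cal("top"); u,v=np.meshgrid(np.arange(560),np.arange(420)); R=np.array(c['rotation'])
W=np.stack([(u-c['cx'])/f*d,(v-c['cy'])/f*d,d],-1)@R.T+c['eye']
np.save('W.npy',W)
m=(W[...,2]>95)&(W[...,0]>360)&(W[...,0]<720)&(abs(W[...,1]+0)<260); m=m&(abs(W[...,2]-109)<12)
k,lab,st,ce=cv2.connectedComponentsWithStats(m.astype(np.uint8)); i=1+st[1:,4].argmax()
P=W[lab==i][:,:2].astype(np.float32); print('deck z',np.median(W[lab==i][:,2]),cv2.minAreaRect(P))
m=(W[...,2]>135)&(W[...,2]<165)&(np.hypot(W[...,0]-c0[0],W[...,1]-c0[1])<110); print('rec depth',W[m].mean(0), m.sum())
m=(W[...,2]>168)&(W[...,2]<215)&(np.hypot(W[...,0]-540,W[...,1]-80)<180);print('tube',W[m].mean(0),cv2.minAreaRect(W[m][:,:2].astype(np.float32)))
E
```

```text
[558.97 -97.58]
outer (array([560.79, -96.63]), np.float64(86.38766746241002), 82, np.float64(0.23190757003945012))
label (array([560.76, -96.16]), np.float64(47.13156828722767), 98, np.float64(0.21870462023859027))
hole (array([561.1 , -96.67]), np.float64(17.480084327847518), 73, np.float64(0.18297996391158428))
deck z 108.98143123698742 ((553.3489990234375, -72.40457153320312), (294.5958251953125, 354.999755859375), 16.325313568115234)
rec depth [559.6  -97.03 151.17] 4447
tube [539.32  77.43 185.62] ((537.353271484375, 79.89598083496094), (31.49142074584961, 175.88124084472656), 89.38399505615234)
```

View pics/c1.png

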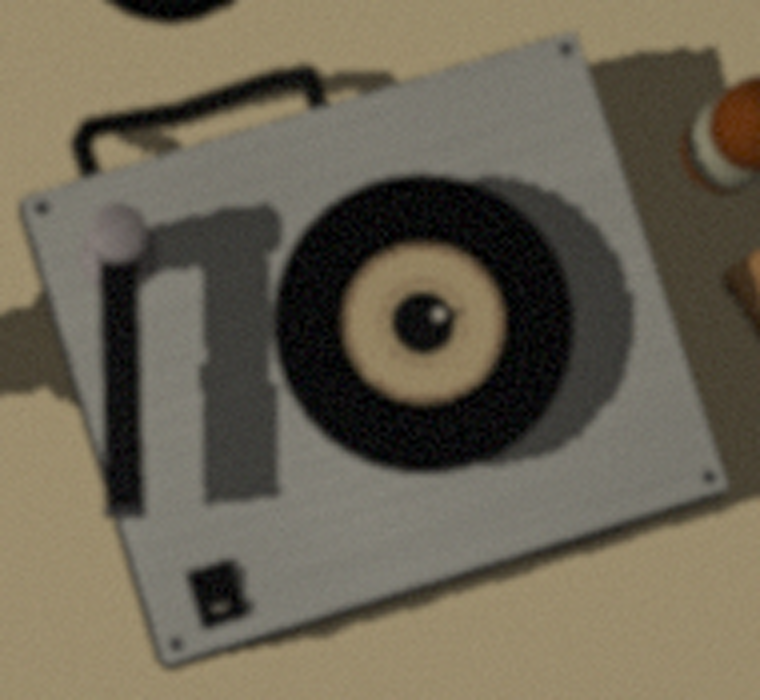

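The crop confirms it: the record on the hub has its hole at about px (341,201). The spindle tip sits right of the hole centre at about px (344.2,198.2), so the record must go about 9 mm toward -y. Next I compute the spindle axis from both cameras.

```bash
cat >> h.py <<'E'
def spindle(n,im,c0,r=15):
    g=cv2.cvtColor(im,cv2.COLOR_RGB2GRAY).astype(float)
    G=np.arange(-r,r+.1,.5); X,Y=np.meshgrid(G,G); k=np.hypot(X,Y)<r; q=np.c_[X[k]+c0[0],Y[k]+c0[1]]
    px=np.array([proj(n,[*p,152.2]) for p in q]).astype(np.float32)
    v=cv2.remap(g.astype(np.float32),px[:,0][None],px[:,1][None],cv2.INTER_CUBIC)[0]
    w=np.clip(v-(v.min()+.5*(v.max()-v.min())),0,None); p=(px*w[:,None]).sum(0)/w.sum()
    return p,v.max()
def measure(n,c0):
    im,d=read_camera(n); out={}
    o=rays(n,im,c0,152.2,75,100,1); l=rays(n,im,c0,152.2,36,56,-1); h=rays(n,im,c0,152.2,12,26,1)
    s,v=spindle(n,im,h[0]); print(n,'outer',o,'\n label',l,'\n hole',h,'\n spindle px',s,v,'tip@164',at_z(n,s,164)[:2],'@162',at_z(n,s,162)[:2]); return im
E
python3 - <<'E'
from h import *
np.set_printoptions(precision=2,suppress=True)
measure("top",[561,-96.6])
im=measure("side",[561,-96.6]); crop("side",im,225,130,140,110,5,'c2.png')
o=get_obs();print(o['clock'],o['finger_gap'])
E
```

```text
Traceback (most recent call last):
  File "h.py", line 45, in measure
    s,v=spindle(n,im,h[0]); print(n,'outer',o,'\n label',l,'\n hole',h,'\n spindle px',s,v,'tip@164',at_z(n,s,164)[:2],'@162',at_z(n,s,162)[:2]); return im
        ~~~~~~~^^^^^^^^^^^
  File "h.py", line 38, in spindle
    px=np.array([proj(n,[*p,152.2]) for p in q]).astype(np.float32)
                 ~~~~^^^^^^^^^^^^^^
  File "h.py", line 9, in proj
    c,f=cal(n); R=np.array(c['rotation']); q=R.T@(np.array(p)-np.array(c['eye'])); return np.array([c['cx']+f*q[0]/q[2],c['cy']+f*q[1]/q[2]])
        ~~~^^^
  File "h.py", line 4, in cal
    c=get_calibration(n); f=210/np.tan(np.radians(c['fovy'])/2); return c,f
ValueError: time passes only in moves, steps and waits
```

```bash
sed -i 's/^def cal(n):/import functools\n@functools.lru_cache(None)\ndef cal(n):/' h.py
python3 - <<'E'
from h import *
np.set_printoptions(precision=2,suppress=True)
measure("top",[561,-96.6])
im=measure("side",[561,-96.6]); crop("side",im,225,130,140,110,5,'c2.png')
o=get_obs();print(o['clock'],o['finger_gap'])
E
```

```text
top outer (array([560.84, -96.56]), np.float64(86.2933890767768), 95, np.float64(0.23361429819050933)) 
 label (array([560.72, -96.27]), np.float64(46.88078287012435), 113, np.float64(0.29355799866704446)) 
 hole (array([561.06, -96.77]), np.float64(17.454204536578544), 67, np.float64(0.17118647001916112)) 
 spindle px [344.3  198.06] 129.92851 tip@164 [ 564.09 -103.65] @162 [ 564.36 -103.94]
side outer (array([557.13, -95.49]), np.float64(89.72900108307927), 100, np.float64(0.9522473161289365)) 
 label (array([560.41, -98.16]), np.float64(45.36915800688271), 84, np.float64(0.341025365149376)) 
 hole (array([560.64, -96.43]), np.float64(17.13496916381516), 86, np.float64(0.29384742740555225)) 
 spindle px [295.2  166.84] 180.5408 tip@164 [558.43 -92.08] @162 [559.47 -94.54]
1.0 85.7037484318103
```

View pics/c2.png

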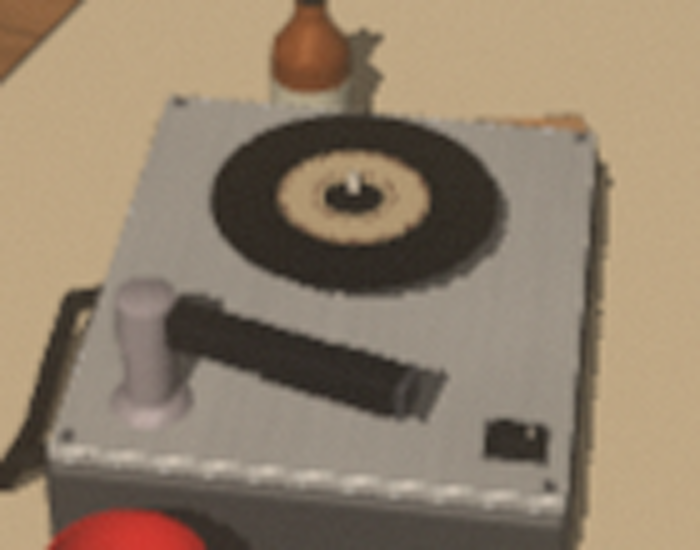

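The side crop shows the spindle at crop (354,183), slightly behind the middle of the hole at (352,195). The tube and elbow lie on the near side and the rocker is at (517,440). I work out the shifts for the approach at the +y edge.

```bash
cat >> h.py <<'E'
def todo(x,y,z):
    o=get_obs(); print(o['clock'],np.round(o['tcp_pos'],1),'dp cm',np.round(np.array(o['ee_rot']).T@(np.array([x,y,z])-o['tcp_pos'])/10,2),'force',np.round(o['force'],2))
E
python3 - <<'E'
from h import *
o=get_obs();print(np.round(o['ee_rot'],3)); todo(524,16,404.7); todo(524,16,314)
# deck rectangle from brightness edges: fit model 300x360 at z=110
from scipy.optimize import minimize
im,d=read_camera("top"); g=cv2.GaussianBlur(cv2.cvtColor(im,cv2.COLOR_RGB2GRAY).astype(np.float32),(0,0),1)
gx,gy=cv2.Sobel(g,cv2.CV_32F,1,0),cv2.Sobel(g,cv2.CV_32F,0,1); M=np.hypot(gx,gy).astype(np.float32); M=np.minimum(M,60)
t=np.linspace(-.95,.95,80)
B=np.r_[np.c_[t*150,0*t+180],np.c_[t*150,0*t-180],np.c_[0*t+150,t*180],np.c_[0*t-150,t*180]]
def f(p,z=110):
    c,s=np.cos(p[2]),np.sin(p[2]); w=B@np.array([[c,s],[-s,c]])+p[:2]
    px=np.array([proj("top",[*q,z]) for q in w]).astype(np.float32); return -cv2.remap(M,px[:,0][None],px[:,1][None],cv2.INTER_LINEAR).mean()
for z in(109,110):
    r=minimize(f,[553.3,-72.4,.285],args=(z,),method='Nelder-Mead',options=dict(initial_simplex=[[553,-72,.285],[557,-72,.285],[553,-68,.285],[553,-72,.30]]))
    p=r.x;print(p,r.fun,'hub',p[0]+35*np.sin(p[2]),p[1]-35*np.cos(p[2]),'pivot',p[:2]+np.array([[np.cos(p[2]),-np.sin(p[2])],[np.sin(p[2]),np.cos(p[2])]])@[95,130])
E
```

```text
[[ 0.928  0.372  0.   ]
 [ 0.372 -0.928 -0.   ]
 [ 0.     0.    -1.   ]]
1.0 [ 223.  -557.   404.7] dp cm [ 49.24 -42.01  -0.  ] force [ 0.25 -0.14  0.75]
1.0 [ 223.  -557.   404.7] dp cm [ 49.24 -42.01   9.07] force [ 0.25 -0.14  0.75]
[ 5.51713757e+02 -7.13357340e+01  2.83845516e-01] -56.18779373168945 hub 561.5154838712579 -104.93523020080596 pivot [606.50597351  80.06708287]
[ 5.51523662e+02 -7.11576672e+01  2.84362590e-01] -56.0275764465332 hub 561.3427617880086 -104.75209066604702 pivot [606.23758557  80.27346108]
```

```bash
python3 -m crank '[{"dp":[50.36,-41.79,0],"turn":9},{"dp":[50.36,-41.79,0],"turn":9},{"dp":[50.36,-41.79,0],"turn":9},{"dp":[50.36,-41.79,0],"turn":9},{"dp":[50.36,-41.79,0],"turn":9},{"dp":[50.36,-41.79,0],"turn":9},{"dp":[50.36,-41.79,0],"turn":9},{"dp":[50.36,-41.79,0],"turn":9},{"dp":[50.36,-41.79,0],"turn":9},{"dp":[50.36,-41.79,0],"turn":9},{"dp":[50.36,-41.79,0],"turn":9},{"dp":[50.36,-41.79,0],"turn":9},{"dp":[50.36,-41.79,0],"turn":9},{"dp":[50.36,-41.79,0],"turn":9}]' 0 20
python3 - <<'E'
from h import *
todo(535,18.4,314); o=get_obs(); print(np.round(o['ee_rot'],3),o['finger_gap'])
im,d=read_camera("top"); im2,_=read_camera("side")
cv2.imwrite('pics/t2.png',np.hstack([im[80:330,200:480],im2[60:310,180:460]])[:,:,::-1])
E
```

```text
clock: 2.8
tcp_pos: [534.9, 17.0, 404.9]
ee_rot: [[0.975, 0.22, 0.0], [0.22, -0.975, -0.0], [0.0, 0.0, -1.0]]
force: [-0.8, -0.6, 0.8]
finger_gap: 0.2
grasp_force: 0.0
2.8 [534.9  17.  404.9] dp cm [ 0.04 -0.13  9.09] force [-0.78 -0.61  0.77]
[[ 0.975  0.22   0.   ]
 [ 0.22  -0.975 -0.   ]
 [ 0.     0.    -1.   ]] 0.21338280923481054
```

View pics/t2.png

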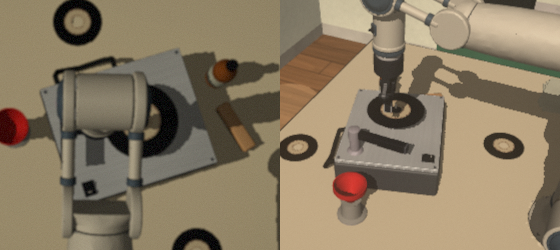

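The top view shows the arm hiding the hole. The record's right edge at about px (178,120) stays visible, so I can measure on that without retreating. I lower and advance slowly.

```bash
python3 -m crank '[{"dp":[0,0,3],"turn":0},{"dp":[0,0,6],"turn":0},{"dp":[0,0,9],"turn":0},{"dp":[0,0,9.1],"turn":0},{"dp":[0,0.4,9.1],"turn":0},{"dp":[0,0.8,9.1],"turn":0},{"dp":[0,1.0,9.1],"turn":0},{"dp":[0,1.2,9.1],"turn":0},{"dp":[0,1.4,9.1],"turn":0},{"dp":[0,1.6,9.1],"turn":0},{"dp":[0,1.8,9.1],"turn":0},{"dp":[0,1.8,9.1],"turn":0}]'
cat >> h.py <<'E'
def arc(n,im,z=152.2,r=86.35,c0=(561,-98),a0=-130,a1=40):
    """centre from visible outer arc, radius fixed"""
    from scipy.optimize import least_squares
    g=cv2.GaussianBlur(cv2.cvtColor(im,cv2.COLOR_RGB2GRAY).astype(np.float32),(0,0),.7); rr=np.arange(72,102,.25); P=[]
    for a in np.radians(np.arange(a0,a1,2)):
        px=np.array([proj(n,[c0[0]+q*np.cos(a),c0[1]+q*np.sin(a),z]) for q in rr]).astype(np.float32)
        v=cv2.remap(g,px[:,0][None],px[:,1][None],cv2.INTER_LINEAR)[0]; d=v[8:]-v[:-8]; i=d.argmax()
        if d[i]>8: P.append([c0[0]+rr[i+4]*np.cos(a),c0[1]+rr[i+4]*np.sin(a)])
    P=np.array(P); s=least_squares(lambda c:np.hypot(*(P-c).T)-r,c0,loss='soft_l1',f_scale=.4); return s.x,len(P),s.cost
E
python3 - <<'E'
from h import *
im,_=read_camera("top"); print(arc("top",im)); o=get_obs();print(o['clock'],o['tcp_pos'],o['force'])
E
python3 - <<'E'
from h import *
im=cv2.imread('pics/top0.png')[:,:,::-1].copy(); print('ref (start)',arc("top",im))
E
```

```text
clock: 4.4
tcp_pos: [539.2, 0.4, 313.6]
ee_rot: [[0.975, 0.222, -0.0], [0.222, -0.975, 0.0], [-0.0, -0.0, -1.0]]
force: [-0.5, -0.4, 0.7]
finger_gap: -0.1
grasp_force: 0.0
(array([562.86803607, -98.25950651]), 79, np.float64(55.76103947278041))
4.45 [5.3920509e+02 4.8865666e-01 3.1366802e+02] [-0.70978818  0.63381689  0.14616466]
ref (start) (array([560.90667133, -96.38022541]), 85, np.float64(44.26239859982236))
```

```bash
python3 -m crank '[{"dp":[0,0.15,0],"turn":0},{"dp":[0,0.3,0],"turn":0},{"dp":[0,0.45,0],"turn":0},{"dp":[0,0.45,0],"turn":0},{"dp":[0,0,0],"turn":0},{"dp":[0,-2,0],"turn":0},{"dp":[0,-2,-5],"turn":0},{"dp":[-6,-4,-9],"turn":0},{"dp":[-12,-8,-9],"turn":0},{"dp":[-15,-12,-9],"turn":0},{"dp":[-15,-15,-9],"turn":0},{"dp":[-15,-18,-9],"turn":0},{"dp":[-15,-18,-9],"turn":0}]'
cat >> h.py <<'E'
def look(c0,name=None,k=4):
    ims=[read_camera("top")[0] for _ in range(k)]; im=np.mean(ims,0).astype(np.uint8)
    print('arc',arc("top",im,c0=c0)); o=rays("top",im,c0,152.2,75,100,1); l=rays("top",im,c0,152.2,36,56,-1); h=rays("top",im,c0,152.2,12,26,1)
    s,v=spindle("top",im,h[0]); print('outer',o,'\n label',l,'\n hole',h,'\n spindle',at_z("top",s,164)[:2])
    if name: crop("top",im,300,160,80,80,8,name)
    return im
E
python3 - <<'E'
from h import *
np.set_printoptions(precision=2,suppress=True)
im=look([562,-102],'c3.png'); todo(535,18.4,314)
E
```

```text
clock: 6.08
tcp_pos: [351.8, 144.7, 403.9]
ee_rot: [[0.974, 0.226, 0.001], [0.226, -0.974, 0.001], [0.001, -0.001, -1.0]]
force: [0.7, 0.3, -0.0]
finger_gap: 0.3
grasp_force: 0.0
arc (array([ 562.72, -102.94]), 85, np.float64(32.43249124310604))
outer (array([ 562.55, -103.05]), np.float64(86.26938829535044), 83, np.float64(0.14561205938160868)) 
 label (array([ 562.67, -102.84]), np.float64(47.04489476126812), 88, np.float64(0.1937747331127411)) 
 hole (array([ 562.37, -102.79]), np.float64(17.10468905292505), 109, np.float64(0.2271402694199564)) 
 spindle [ 564.09 -103.67]
6.275 [353.  142.5 403.6] dp cm [15.   16.13  8.96] force [-0.24 -0.76 -0.32]
```

View pics/c3.png

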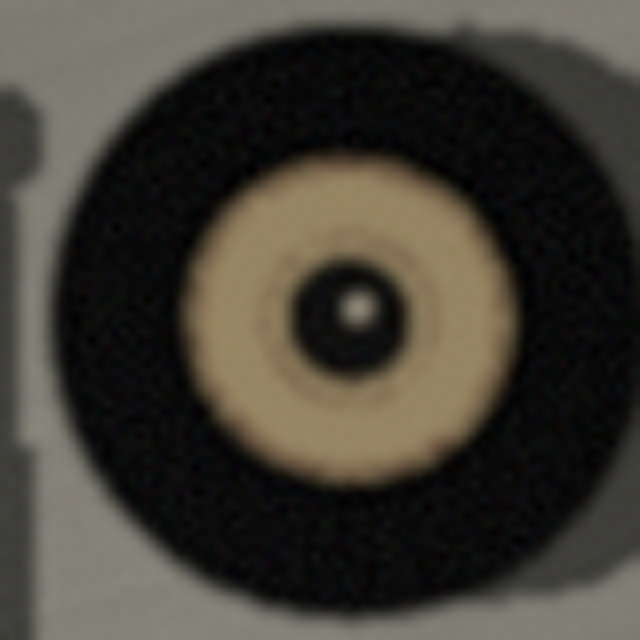

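The record is now at about (562.5,-102.9), with the spindle tip at crop (357,306) against the hole centre (350,320). It is about 2 mm off. One more 1.5 mm tap along the same line will help.

```bash
python3 -m crank '[{"dp":[4,5,0],"turn":0},{"dp":[8,10,0],"turn":0},{"dp":[12,14,0],"turn":0},{"dp":[15,16,0],"turn":0},{"dp":[15,16,0],"turn":0},{"dp":[15,16,5],"turn":0},{"dp":[15,16,9],"turn":0},{"dp":[15,16.8,9],"turn":0},{"dp":[15,17.4,9],"turn":0},{"dp":[15,17.7,9],"turn":0},{"dp":[15,17.9,9],"turn":0},{"dp":[15,18.05,9],"turn":0},{"dp":[15,18.15,9],"turn":0},{"dp":[15,18.15,9],"turn":0},{"dp":[15,17.9,9],"turn":0},{"dp":[15,16,9],"turn":0},{"dp":[15,16,2],"turn":0},{"dp":[8,12,0],"turn":0},{"dp":[2,6,0],"turn":0},{"dp":[0,1,0],"turn":0}]'
python3 -m crank '[{"dp":[0,-4,0],"turn":0},{"dp":[0,-4,0],"turn":0}]'
python3 - <<'E'
from h import *
np.set_printoptions(precision=2,suppress=True)
im=look([562.8,-104.4]); todo(535,18.4,314)
im,d=read_camera("top"); c,f=cal("top"); u,v=np.meshgrid(np.arange(560),np.arange(420))
W=np.stack([(u-c['cx'])/f*d,(v-c['cy'])/f*d,d],-1)@np.array(c['rotation']).T+c['eye']
m=(W[...,2]>172)&(W[...,2]<215)&(W[...,0]>430)&(W[...,0]<640)&(W[...,1]>20)&(W[...,1]<110); k=m&(W[...,0]<590)
P=W[k]; vx,vy,x0,y0=cv2.fitLine(P[:,:2].astype(np.float32),cv2.DIST_HUBER,0,.01,.01).ravel(); print('tube z',np.median(P[:,2]),'dir',vx,vy,'pt',x0,y0,'xmin',P[:,0].min()); print('elbow',W[m&(W[...,0]>592)].mean(0),get_obs()['qpos'])
E
```

```text
clock: 8.78
tcp_pos: [376.4, 111.8, 403.4]
ee_rot: [[0.975, 0.221, 0.002], [0.221, -0.975, 0.001], [0.002, -0.001, -1.0]]
force: [0.4, 0.4, -0.5]
finger_gap: 0.2
grasp_force: 0.0
clock: 9.02
tcp_pos: [368.1, 152.2, 403.1]
ee_rot: [[0.974, 0.227, 0.001], [0.227, -0.974, 0.001], [0.001, -0.001, -1.0]]
force: [0.4, -0.1, -0.3]
finger_gap: 0.1
grasp_force: 0.0
arc (array([ 562.85, -103.01]), 85, np.float64(37.42434981788315))
outer (array([ 562.65, -103.02]), np.float64(86.31315342659038), 83, np.float64(0.152505010833823)) 
 label (array([ 562.7 , -102.78]), np.float64(47.132486055404094), 101, np.float64(0.2267311022409534)) 
 hole (array([ 562.47, -102.8 ]), np.float64(17.022119432394344), 107, np.float64(0.20033434726241786)) 
 spindle [ 564.1  -103.68]
9.225 [369.9 149.5 402.5] dp cm [13.21 16.43  8.85] force [ 0.06 -0.78 -0.22]
tube z 184.89432034713968 dir 0.99991727 0.0128643 pt 518.83417 77.135994 xmin 449.72603071827996
elbow [607.57  78.39 188.66] [ 0.3  -0.46  1.72 -0.    1.88  1.65]
```

The tap stopped just short, because the clipped rows shifted the base pose. I return to the contact line using measured coordinates, with contact at about TCP (540.2,-3.9) and a stop at about (540.6,-5.6).

```bash
python3 - <<'E'
from h import *
todo(536.2,14,402.5)
E
python3 -m crank '[{"dp":[5,5,0],"turn":0},{"dp":[10,10,0],"turn":0},{"dp":[13.2,14,0],"turn":0},{"dp":[13.2,16.8,0],"turn":0},{"dp":[13.2,16.8,0],"turn":0},{"dp":[13.2,16.8,5],"turn":0},{"dp":[13.2,16.8,8.8],"turn":0},{"dp":[13.2,16.8,8.8],"turn":0},{"dp":[13.2,17.6,8.8],"turn":0},{"dp":[13.2,17.6,8.8],"turn":0},{"dp":[13.2,17.6,8.8],"turn":0}]'
python3 - <<'E'
from h import *
todo(540.6,-5.6,314)
E
```

```text
9.275 [370.  149.2 402.5] dp cm [ 1.323e+01  1.686e+01 -1.000e-02] force [ 0.34  0.94 -0.6 ]
clock: 10.65
tcp_pos: [537.7, 7.3, 316.4]
ee_rot: [[0.975, 0.222, 0.003], [0.222, -0.975, 0.0], [0.003, 0.001, -1.0]]
force: [0.0, 0.3, -0.4]
finger_gap: -0.4
grasp_force: 0.0
10.65 [537.7   7.3 316.4] dp cm [-0.    1.33  0.25] force [ 0.03  0.3  -0.43]
```

```bash
python3 -m crank '[{"dp":[0,0.4,0.2],"turn":0},{"dp":[0,0.8,0.2],"turn":0},{"dp":[0,1.0,0.2],"turn":0},{"dp":[0,1.15,0.2],"turn":0},{"dp":[0,1.25,0.2],"turn":0},{"dp":[0,1.33,0.2],"turn":0},{"dp":[0,1.33,0.2],"turn":0},{"dp":[0,1.33,0.2],"turn":0}]'
python3 - <<'E'
from h import *
im,_=read_camera("top"); print(arc("top",im,c0=(562.6,-103.5)),arc("top",im,c0=(562.6,-103.5),a0=-120,a1=0)); todo(540.6,-5.6,314)
E
```

```text
clock: 11.65
tcp_pos: [540.4, -5.5, 312.7]
ee_rot: [[0.975, 0.222, 0.0], [0.222, -0.975, 0.0], [0.0, 0.0, -1.0]]
force: [-0.1, 0.9, -0.1]
finger_gap: -0.0
grasp_force: 0.0
(array([ 564.55712875, -104.02529717]), 79, np.float64(59.07554946322991)) (array([ 564.1891148 , -104.08166479]), 60, np.float64(33.801863618307806))
11.7 [540.4  -5.5 312.7] dp cm [ 0.02  0.02 -0.13] force [ 0.22 -0.53  0.17]
```

```bash
python3 -m crank '[{"dp":[0,-0.3,0],"turn":0},{"dp":[0,-2,0],"turn":0},{"dp":[0,-2,-5],"turn":0},{"dp":[-3,-4,-9],"turn":0},{"dp":[-8,-8,-9],"turn":9},{"dp":[-13,-12,-9],"turn":18},{"dp":[-15,-16,-9],"turn":26},{"dp":[-15,-18,-9],"turn":26},{"dp":[-15,-18,-9],"turn":26},{"dp":[-15,-18,-9],"turn":26}]'
python3 - <<'E'
from h import *
np.set_printoptions(precision=2,suppress=True)
im=look([562.8,-104.4],'c4.png'); todo(486,122,402); print(get_obs()['ee_rot'])
E
```

```text
clock: 12.95
tcp_pos: [354.2, 136.7, 402.6]
ee_rot: [[0.974, -0.227, -0.0], [-0.227, -0.974, -0.0], [-0.0, 0.0, -1.0]]
force: [-0.1, -0.6, -0.5]
finger_gap: -0.3
grasp_force: 0.0
arc (array([ 563.07, -104.5 ]), 85, np.float64(41.50526251895976))
outer (array([ 562.96, -104.58]), np.float64(86.37547876809182), 92, np.float64(0.22055209139313478)) 
 label (array([ 562.79, -104.32]), np.float64(46.97042408435001), 100, np.float64(0.26246178570093415)) 
 hole (array([ 563.  , -104.26]), np.float64(17.268112107518736), 110, np.float64(0.20541296461724928)) 
 spindle [ 564.13 -103.68]
13.15 [354.6 136.2 402.5] dp cm [13.12 -1.63  0.04] force [ 0.07  0.27 -0.1 ]
[[ 0.97 -0.23 -0.  ]
 [-0.23 -0.97 -0.  ]
 [-0.    0.   -1.  ]]
```

View pics/c4.png

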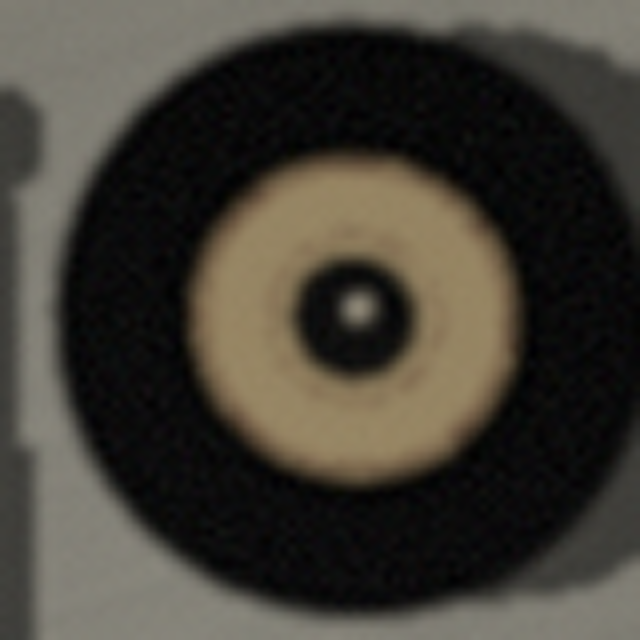

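The spindle is now within about 1 mm of the hole's middle: crop (357,306) against (353,317), and parallax explains most of that. Next is the suction arm. I compute the arc for the finger behind the tube.

```bash
python3 -m crank '[{"dp":[4,-0.5,0],"turn":0},{"dp":[8,-1,2],"turn":0},{"dp":[12,-1.6,4],"turn":0},{"dp":[13.1,-1.6,6],"turn":0},{"dp":[13.1,-1.6,6],"turn":0},{"dp":[13.1,-1.6,6],"turn":0},{"dp":[13.1,-1.6,6],"turn":0}]'
python3 - <<'E'
from h import *
o=get_obs(); R=np.array(o['ee_rot']); T=np.array(o['tcp_pos']); print(T)
pv=np.array([607,79.]); 
for th in list(range(181,257,4))+[256.6,258]:
    t=np.radians(th); u=np.array([np.cos(t),np.sin(t)]); m=np.array([-u[1],u[0]]); ph=np.arccos(R[:2,0]@m); e=11*abs(np.cos(ph))+14.5*abs(np.sin(ph))
    p=pv+118*u-m*(11+e); print(th,np.round(R.T@np.array([*(p-T[:2]),0])/10,2)[:2],p.round(0))
E
```

```text
clock: 14.02
tcp_pos: [485.1, 122.5, 344.3]
ee_rot: [[0.974, -0.228, 0.002], [-0.228, -0.974, 0.001], [0.002, -0.001, -1.0]]
force: [0.3, -0.8, 0.6]
finger_gap: 0.0
grasp_force: 0.0
[485.05439056 122.48217006 344.25305493]
181 [0.74 1.65] [489. 105.]
185 [0.77 2.45] [487.  97.]
189 [0.86 3.26] [486.  89.]
193 [1.   4.07] [486.  81.]
197 [1.2  4.87] [486.  72.]
201 [1.46 5.67] [486.  64.]
205 [1.78 6.45] [488.  56.]
209 [2.16 7.22] [490.  47.]
213 [2.6  7.96] [492.  39.]
217 [3.1  8.68] [495.  31.]
221 [3.65 9.36] [499.  23.]
225 [ 4.26 10.  ] [504.  15.]
229 [ 4.92 10.61] [509.   8.]
233 [ 5.64 11.16] [514.   1.]
237 [ 6.39 11.66] [521.  -6.]
241 [ 7.19 12.11] [527. -12.]
245 [ 8.02 12.5 ] [535. -17.]
249 [ 8.89 12.82] [542. -23.]
253 [ 9.79 13.08] [551. -27.]
256.6 [10.61 13.25] [558. -31.]
258 [10.88 13.3 ] [561. -32.]
```

```bash
python3 -m crank '[{"dp":[0.5,0.9,0],"turn":0},{"dp":[0.74,1.65,0],"turn":0},{"dp":[0.77,2.45,0],"turn":0},{"dp":[0.86,3.26,0],"turn":0},{"dp":[1.0,4.07,0],"turn":0},{"dp":[1.2,4.87,0],"turn":0},{"dp":[1.46,5.67,0],"turn":0},{"dp":[1.78,6.45,0],"turn":0},{"dp":[2.16,7.22,0],"turn":0},{"dp":[2.6,7.96,0],"turn":0},{"dp":[3.1,8.68,0],"turn":0},{"dp":[3.65,9.36,0],"turn":0},{"dp":[4.26,10,0],"turn":0},{"dp":[4.92,10.61,0],"turn":0},{"dp":[5.64,11.16,0],"turn":0},{"dp":[6.39,11.66,0],"turn":0},{"dp":[7.19,12.11,0],"turn":0},{"dp":[8.02,12.5,0],"turn":0},{"dp":[8.9,12.82,0],"turn":0},{"dp":[8.9,12.82,0],"turn":0}]'
python3 - <<'E'
from h import *
todo(558,-31,343)
im,_=read_camera("side"); crop("side",im,200,100,180,140,4,'c5.png')
E
```

```text
clock: 16.52
tcp_pos: [543.3, -23.1, 342.4]
ee_rot: [[0.974, -0.229, -0.0], [-0.229, -0.974, -0.0], [-0.0, 0.0, -1.0]]
force: [0.2, 0.1, 0.6]
finger_gap: 0.5
grasp_force: 0.0
16.525 [543.3 -23.1 342.4] dp cm [ 1.61  0.43 -0.06] force [0.25 0.07 0.64]
```

View pics/c5.png

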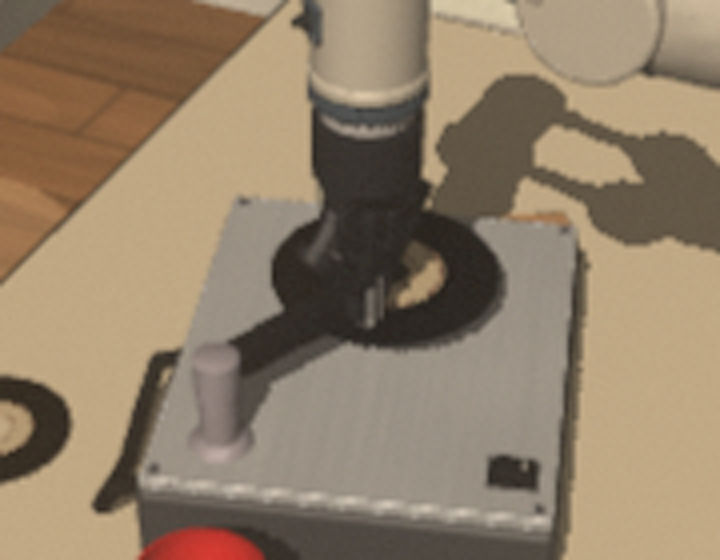

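The tube follows the finger (crop 370,300) and swings over the record, which still lies level. I push on slowly until the stop shows in the force reading.

```bash
python3 -m crank '[{"dp":[0.4,0.12,0],"turn":0},{"dp":[0.8,0.22,0],"turn":0},{"dp":[1.1,0.3,0],"turn":0},{"dp":[1.3,0.36,0],"turn":0},{"dp":[1.5,0.41,0],"turn":0},{"dp":[1.5,0.41,0],"turn":0},{"dp":[1.5,0.41,0],"turn":0}]'
python3 -m crank '[{"dp":[0.1,0.02,0],"turn":0},{"dp":[0.2,0.04,0],"turn":0},{"dp":[0.2,0.04,0],"turn":0}]'
python3 - <<'E'
from h import *
todo(560,-31,343)
E
```

```text
clock: 17.45
tcp_pos: [556.5, -30.1, 342.7]
ee_rot: [[0.974, -0.228, 0.0], [-0.228, -0.974, -0.0], [0.0, 0.0, -1.0]]
force: [0.2, -0.1, 0.1]
finger_gap: -0.1
grasp_force: 0.0
clock: 17.82
tcp_pos: [558.4, -31.0, 342.6]
ee_rot: [[0.974, -0.228, -0.0], [-0.228, -0.974, -0.0], [0.0, 0.0, -1.0]]
force: [0.5, 0.7, -0.0]
finger_gap: -0.1
grasp_force: 0.0
17.825 [558.4 -31.  342.6] dp cm [ 0.16 -0.04 -0.04] force [ 0.51  0.7  -0.03]
```

```bash
python3 -m crank '[{"dp":[0.1,0,0],"turn":0},{"dp":[0.2,0,0],"turn":0},{"dp":[0.2,0,0],"turn":0}]' | sed -n '1,2p;4p'
python3 -m crank '[{"dp":[0.1,0,0],"turn":0},{"dp":[0.2,0,0],"turn":0},{"dp":[0.2,0,0],"turn":0}]' | sed -n '1,2p;4p'
```

```text
clock: 18.2
tcp_pos: [560.3, -31.5, 342.6]
force: [-0.2, 0.4, -0.5]
clock: 18.58
tcp_pos: [561.2, -31.6, 342.6]
force: [-8.6, 1.5, 2.6]
```

An 8.6 N reaction shows the tube is on its stop. I back off, lift and check.

```bash
python3 -m crank '[{"dp":[0,0,0],"turn":0},{"dp":[-0.3,0,0],"turn":0},{"dp":[-2,0,0],"turn":0},{"dp":[-4,0,-2],"turn":0},{"dp":[-6,-2,-6],"turn":0},{"dp":[-10,-6,-6],"turn":0},{"dp":[-14,-10,-6],"turn":0},{"dp":[-16,-14,-6],"turn":0},{"dp":[-17,-18,-6],"turn":0},{"dp":[-17,-20,-6],"turn":0},{"dp":[-17,-20,-6],"turn":0},{"dp":[-17,-20,-6],"turn":0}]'|head -2
python3 - <<'E'
from h import *
np.set_printoptions(precision=2,suppress=True)
im=look([562.8,-104.4]); 
im,d=read_camera("top"); cv2.imwrite('pics/t6.png',cv2.resize(im[100:310,170:450,::-1],None,fx=2.5,fy=2.5))
c,f=cal("top"); u,v=np.meshgrid(np.arange(560),np.arange(420))
W=np.stack([(u-c['cx'])/f*d,(v-c['cy'])/f*d,d],-1)@np.array(c['rotation']).T+c['eye']
k=(W[...,2]>172)&(W[...,2]<200)&(W[...,0]>530)&(W[...,0]<640)&(W[...,1]>-100)&(W[...,1]<55)
P=W[k]; l=cv2.fitLine(P[:,:2].astype(np.float32),cv2.DIST_HUBER,0,.01,.01).ravel(); print('tube',len(P),np.degrees(np.arctan2(l[1],l[0])))
for n in("funnel_stand","bottle","brush"): print(n,[(np.array(r['xy']),r['confidence']) for r in spot_in("top",n)[:2]])
E
```

```text
clock: 20.08
tcp_pos: [442.7, 200.8, 402.5]
arc (array([ 563.13, -104.44]), 85, np.float64(41.64613197969294))
outer (array([ 562.88, -104.26]), np.float64(86.35058154609332), 77, np.float64(0.1964458308382407)) 
 label (array([ 563.  , -104.21]), np.float64(47.014728483092945), 86, np.float64(0.3057343193584365)) 
 hole (array([ 563.  , -104.29]), np.float64(17.249714532821496), 95, np.float64(0.17571010716676613)) 
 spindle [ 564.09 -103.68]
tube 622 76.156235
funnel_stand [(array([214.3, 198.3]), 0.6)]
bottle [(array([421. , 153.9]), 0.89)]
brush [(array([440.6, 209.7]), 0.75)]
```

View pics/t6.png

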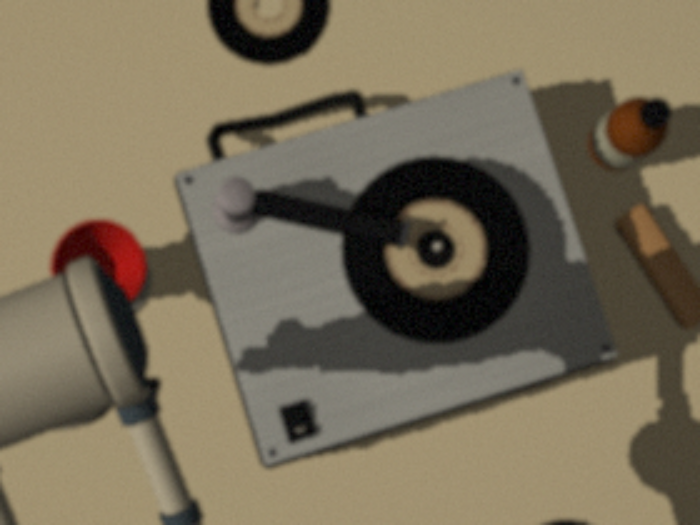

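The tube at picture (255,200)–(410,235) points at the spindle, at 256.2° against an expected 256.6°. The record is centred at (436,248), and the rocker and bystanders have not moved.

```bash
python3 -c "
from workcell import *
print(hand_in())"
```

```text
the job is handed in; nothing more can be done
None
```

I handed in the job, but `hand_in()` returned no verdict: the record measured about 1 mm off the spindle axis and lying level, the suction arm is against its stop, the rocker is off, and the funnel, bottle and brush were never touched.

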